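Open the child-safe hardener bottle

TASK

Open the epoxy hardener, the square white bottle with the yellow push-and-turn safety cap: press the cap down against its spring, turn it counter-clockwise until it comes free, and lift it straight up off the neck. Finish while still holding the cap in the gripper, level, its underside a few centimetres (2 to 6) above the open mouth, so that drips fall back in, with the bottle standing upright where it stood. Leave the resin bottle with the blue cap, the mixing cup, the mug and the bolt tin alone.

Things in the scene. Friction and masses are not known exactly. Their poses are not given: they have to be found in the camera images.
- hardener: loose square white plastic bottle, about 1 kg, 84 mm wide both ways, yellow label band, red hazard diamonds, upright on the table. Origin: centre of its foot; z up, x and y square to its sides. Shoulder from 131 to 157 mm up, flange 46 mm across at 160 to 163 mm, neck 31 mm across; 200 mm tall with the cap on. Nothing else holds it: it slides, tips and lifts if forced
- hardener_mouth (a point): centre of the hardener's mouth, on the rim of the neck, 188 mm above the bottle's foot. Three lugs stand round the neck (38 mm across); on each, a tooth catches a tab inside the locked cap
- cap: loose round ribbed yellow cap of the hardener, 48 mm across, 31.5 mm high, 40 g. Origin: centre of its underside, z up. Locked, its underside is 168 mm above the bottle's foot, 5 mm above the flange, x along the bottle's x. A spring in it pushes it up: pressed down 3 mm (about 12 N) its tabs clear the teeth, at 5 mm (about 15 N) it bottoms on the flange
- cap_top (a point): centre of the cap's flat top, marked with two black arrows. Kept pressed down, the cap must turn counter-clockwise seen from above by 50 to 85 degrees (67 is best; 7 of play come first; hard stop at 85) to bring its tabs into the gaps; there it rises 5 mm by its spring if let and lifts straight off. Turned without pressing, it only drags the bottle round
- resin: loose bottle of resin, 1 kg, the same size and shape as the hardener, but with a blue cap and blue label band; the two may stand in either place. Stays shut. Origin at the centre of its foot.
- mixing_cup: loose clear plastic cup, 72 mm across, 75 mm high, bystander. Origin at the centre of its underside.
- bolt_tin: loose grey tin with bolts, 69 mm across, 76 mm high, bystander. Origin at the centre of its underside.
- mug: loose white enamel mug with blue rim, 81 x 106 mm, 82 mm high, bystander. Origin near the centre of its underside.
Not all that is in view belongs to the job. There is more than one size of the cap; the one meant has the size given above.

How it is judged:
By the outcome, as a careful person would: the job done as asked, in the order asked, and still so for the second after the job is handed in, while the arm keeps its last pose, push and grip.
It also fails if it takes over 35 s, if anything falls off the work surface, if the arm or the gripper's body presses on something with over 40 N, if the wrist force passes 120 N, or if a joint passes its speed limit or range.

ROBOT

A 7-joint arm with a two-finger parallel gripper is mounted at the origin on the work surface; the furniture and walls round the work are solid. World frame = base frame: x ahead of the robot, y to its left, z up, the work surface at z = 0. Lengths are in m, angles in rad, forces in N, time in s.
With the tool pointing down it reaches from about 0.425 to 0.875 m from the base axis. Payload 4.7 kg.
Tool frame: the origin (TCP) lies at the very end of the fingers, on their centre line; the grasp point (between the pads) lies 19 mm behind it; z points along the fingers, y is the line along which they close (so a half turn about z gives the same grasp; the last joint's range is limited). The gripper opens to 87 mm and grips with 3 to 60 N. Pads are 19 mm wide; open, the fingers measure 117 mm over their backs; the gripper's body (75 mm by 190 mm) begins 51 mm behind the grasp point.
Start: joints at [-1.106, 0.321, -0.07, 1.45, 0.023, 1.371, -0.057], TCP at [0.283, 0.585, 0.223] pointing down, gripper open.
Joint ranges: [-2.86, 2.86], [-0.3, 2.09], [-1.38, 1.24], [0.06, 2.45], [-1.56, 4.7], [0.09, 2.05], [-2.69, 2.69]. Speed limits (rad/s): [2.57, 2.57, 3.14, 3.14, 3.14, 3.14, 3.14].

INTERFACE

Orientations are given as a rotation vector (axis times angle).
In Python, from bench import ctrl, vision gives the robot as it stands.
- The arm moves only by the tool jog_arm, never from a script. Its argument "increments" is a list of rows, each an object of numbers: "tx", "ty", "tz": the shift along the tool's x, y, z in mm; "wx", "wy", "wz": the turn, a rotation vector about the tool's x, y, z in rad; "gripper": the opening, from 0 (shut) to 1 (fully open). In form: [{"tx": .., "ty": .., "tz": .., "wx": .., "wy": .., "wz": .., "gripper": ..}, ...]. A call has exactly 5 rows; each row is the pose to reach, as a shift and turn from the pose commanded when the call began, along the tool's axes at that moment; what a row does not reach only later rows make up. A row lasts 1/12 s, in which the tool goes at most 41.7 mm and 7.16 degrees, less where a joint would pass 70% of its speed; a pose out of reach is approached as far as the arm can. A call with a gripper value outside its range is refused whole. The fingers move at their own pace and stop on an object; "grip_force" is the grip in N (left out, the last holds). Time passes only in rows, so rows that repeat a pose let the fingers close, or fill a call up. It gives the time, the measured TCP pose, the force, the opening and the grip force at its end, in the units of the state.
- ctrl.get_state(): the state, without advancing time (a new reading comes with each control period).
- vision.get_image(name): name is "side" or "top"; returns a dict with "color" (480x640x3 uint8, blue, green, red), "fx", "fy", "cx", "cy" (pixels), "extrinsics" (4x4, takes a point from world to camera coordinates). Camera axes: x right, y down, z forward; pixel columns grow to the right and rows downward; lengths in m; the calibration is good to about 2 mm. A picture is of the moment at which its call begins. There is no depth.
- ctrl.close_job(): hands the job in; it is judged then, once.
Trained networks look in the newest picture that a camera, given by its name, has taken for a name from the list of things; names that differ only in an ending like _2 or _b are one class to them, and where a whole thing is asked for, a point or a joint stands for the part that bears it (a point fixed in the world has none). Each returns a list of dicts, best first, with "conf" (0 to 1); they miss things now and then, are a little off and sometimes report something else, mostly with a low value. They report only what shows in the picture. A call takes as long as a camera call. They do not tell look-alikes from the thing itself.
- vision.spot_in(camera, thing): "bbox" ([left, top, right, bottom] in pixels, round what is visible of it).
The state is a dict: "time": time; "joint_positions": joint angles; "qd": joint speeds; "joint_torque": joint torques, N m; "position": TCP position; "tool_rot": TCP orientation; "ft_force": force on the tool from outside, world axes, zero at the start; "torque": the same for the moment, N m; "grip_width": opening from 0.0 (shut) to 1.0 (fully open); "grip_force": force on a finger pad.
Only numpy, scipy, OpenCV 4.12 (cv2) and the standard library are available. Lean on these libraries where they do the work, as an engineer would, in place of code of your own. Each camera call takes 0.05 s, during which the arm holds its last target. There are 200 camera calls.

## Working session

There is one attempt and no reset: what is moved stays moved. The work goes in short steps, Python scripts to look and compute and a tool call to move; the robot and the scene stay as the last step left them, time stands still between calls to the robot, and variables do not carry over. Pictures are saved under pics/ and viewed, at most 10 in all, crops included, and the job is handed in when it is done.

Besides the shell and the picture viewer there is one more tool, called after "Request:" in YAML: its name, and indented under it one key for each argument. jog_arm: Moves the arm, as the interface text tells. Its arguments: {"type":"object","properties":{"increments":{"type":"array"},"grip_force":{"type":"number"}},"required":["increments"]}

```bash
mkdir -p pics; python3 - <<'E'
from bench import ctrl, vision
import cv2
for c in("side","top"):
    im=vision.get_image(c); cv2.imwrite(f"pics/{c}0.png",im["color"])
    print(c,im["fx"],im["fy"],im["cx"],im["cy"],im["extrinsics"].tolist() if hasattr(im["extrinsics"],"tolist") else im["extrinsics"])
    for t in("hardener","cap","resin","mixing_cup","bolt_tin","mug"):
        print(t,[(list(map(round,d["bbox"])),round(d["conf"],2)) for d in vision.spot_in(c,t)])
s=ctrl.get_state();print(s)
E
```

```text
side 582.1369516473094 582.1369516473094 315.9689633769172 237.55198851516852 [[0.8395081798945873, -0.5432723112812237, 0.009011752617250226, -0.4939391844878901], [-0.339722306351694, -0.5377658551338574, -0.7716194914718246, 0.31278095245793636], [0.424045717414011, 0.644719381473295, -0.6360205568183538, 0.9355664633152301], [0.0, 0.0, 0.0, 1.0]]
hardener [([312, 254, 362, 342], 0.78)]
cap [([275, 285, 293, 303], 0.79), ([286, 262, 302, 281], 0.79), ([322, 236, 351, 268], 0.73), ([208, 171, 262, 271], 0.5)]
resin []
mixing_cup [([343, 235, 374, 278], 0.97)]
bolt_tin [([368, 360, 413, 422], 0.74), ([314, 258, 364, 337], 0.72)]
mug [([186, 188, 221, 232], 0.73), ([345, 233, 374, 278], 0.45)]
top 458.9146791353047 458.9146791353047 320.27226597121336 240.50320699396036 [[-0.010077072604298912, -0.9997172317159413, -0.021538551899847307, 0.04723680360572408], [-0.9836026379779967, 0.013788825774699365, -0.17982135258773105, 0.645545603301298], [0.18006749615200907, 0.019373303641085932, -0.9834634573463198, 1.1881994245295757], [0.0, 0.0, 0.0, 1.0]]
hardener [([352, 243, 393, 287], 0
[... 222 characters left out ...]
ns': array([-1.10592947,  0.32094238, -0.07008465,  1.45047783,  0.02258274,
        1.37078149, -0.05690258]), 'qd': array([ 1.18880096e-03, -1.53451714e-03, -5.63858631e-04, -9.40447142e-05,
       -7.69595286e-04,  1.83144717e-03, -2.38778509e-04]), 'joint_torque': array([ 7.27317056e-04, -4.90949392e+01, -4.02528550e-01, -3.12700689e+01,
       -6.37041335e-02,  3.36364412e-02,  9.94190458e-06]), 'position': array([0.28321805, 0.58509611, 0.222635  ]), 'tool_rot': array([7.02071090e-01, 3.06206865e+00, 2.61009586e-04]), 'ft_force': array([-0.04020006, -0.78398628, -0.33717858]), 'torque': array([-0.00680425, -0.01618246, -0.00634239]), 'grip_force': 0.0, 'grip_width': 1.0007589908744097}
```

View images.

View pics/side0.png

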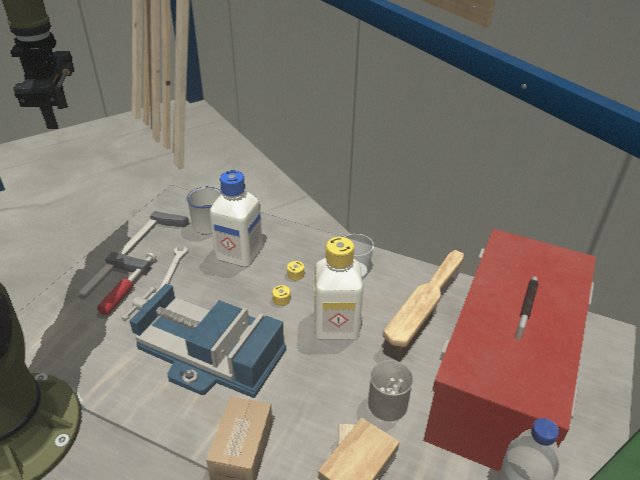

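View pics/top0.png

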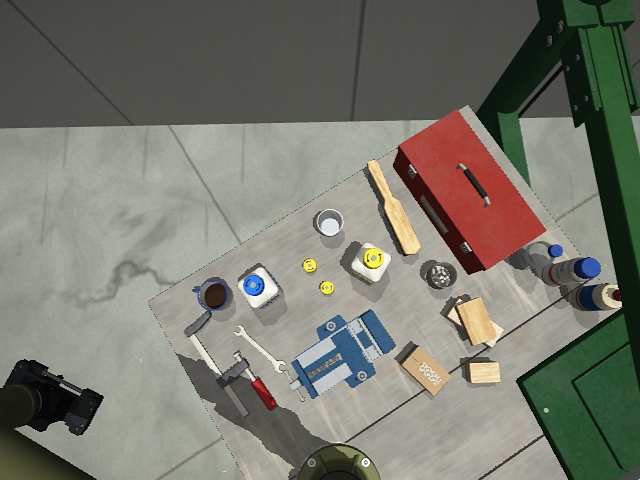

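Candidates: the bottle's yellow cap is at side (340,252) and top (374,259). The two loose yellow caps, side (296,270) and (282,295), are smaller and lie on the table. The resin has a blue cap at side (232,183). I choose the cap on the bottle with the yellow band and check it in a crop.

```bash
cat > h.py <<'E'
import numpy as np, cv2
from scipy.optimize import least_squares
def ray(im,u,v):
    E=np.array(im["extrinsics"]);R,t=E[:3,:3],E[:3,3]
    d=R.T@np.array([(u-im["cx"])/im["fx"],(v-im["cy"])/im["fy"],1]);return -R.T@t,d
def atz(im,u,v,z):
    c,d=ray(im,u,v);return c+d*(z-c[2])/d[2]
def proj(im,P):
    E=np.array(im["extrinsics"]);q=np.atleast_2d(P)@E[:3,:3].T+E[:3,3]
    return np.c_[im["fx"]*q[:,0]/q[:,2]+im["cx"],im["fy"]*q[:,1]/q[:,2]+im["cy"]]
def yellow(im,box):
    l,t,r,b=box;h=cv2.cvtColor(im["color"],cv2.COLOR_BGR2HSV)
    m=cv2.inRange(h,(20,110,60),(35,255,255));k=np.zeros_like(m);k[t:b,l:r]=m[t:b,l:r]
    k=cv2.morphologyEx(k,cv2.MORPH_CLOSE,np.ones((5,5),np.uint8))
    c=max(cv2.findContours(k,cv2.RETR_EXTERNAL,cv2.CHAIN_APPROX_NONE)[0],key=cv2.contourArea)
    return c[:,0,:]
def caphull(im,x,y,z0,h=.0315,r=.024):
    a=np.linspace(0,2*np.pi,60);P=[(x+r*np.cos(t),y+r*np.sin(t),z) for t in a for z in(z0,z0+h)]
    return proj(im,P)
def bb(p): return np.r_[p.min(0)-0.,p.max(0)]
def fitcap(ims,boxes,z0=.168,free_z=False):
    obs=[bb(yellow(i,b))+np.array([-.0,-.0,1,1]) -0.5*np.array([1,1,1,1]) for i,b in zip(ims,boxes)]
    f=lambda p:np.concatenate([bb(caphull(i,p[0],p[1],p[2]))-o for i,o in zip(ims,obs)])
    g=atz(ims[-1],*( (obs[-1][:2]+obs[-1][2:])/2),z0+.02)
    s=least_squares(f,[g[0],g[1],z0]);return s.x,s.fun
E
python3 - <<'E'
from bench import vision
from h import *
S,T=vision.get_image("side"),vision.get_image("top")
x,r=fitcap([S,T],[(315,230,365,275),(355,240,392,280)])
print(x,r.round(1))
a=cv2.resize(S["color"][225:350,290:400],None,fx=4,fy=4,interpolation=cv2.INTER_CUBIC)[:500,:400]
b=cv2.resize(T["color"][225:305,335:415],None,fx=6.25,fy=6.25,interpolation=cv2.INTER_CUBIC)[:500,:400]
cv2.imwrite("pics/crop.png",np.hstack([a,b]))
# other caps
for B in [(300,255,320,275),(318,278,338,298)]:
    c=yellow(T,B);print(bb(c),atz(T,*c.mean(0),.03))
for n,(u,v) in dict(resin=(254,286),mug=(213,296),cup=(330,222),tin=(440,275)).items(): print(n,atz(T,u,v,.1 if n=="resin" else .07).round(3))
E
```

```text
[ 0.57751826 -0.08931257  0.16559111] [ 0.1 -0.5  0.5  0.4 -0.3  0.2 -0.2  0.6]
[303. 259. 316. 272.] [0.5824124  0.07099292 0.03      ]
[320. 281. 333. 294.] [0.52086462 0.02426954 0.03      ]
resin [0.521 0.211 0.1  ]
mug [0.499 0.325 0.07 ]
cup [0.695 0.012 0.07 ]
tin [ 0.547 -0.276  0.07 ]
```

View pics/crop.png

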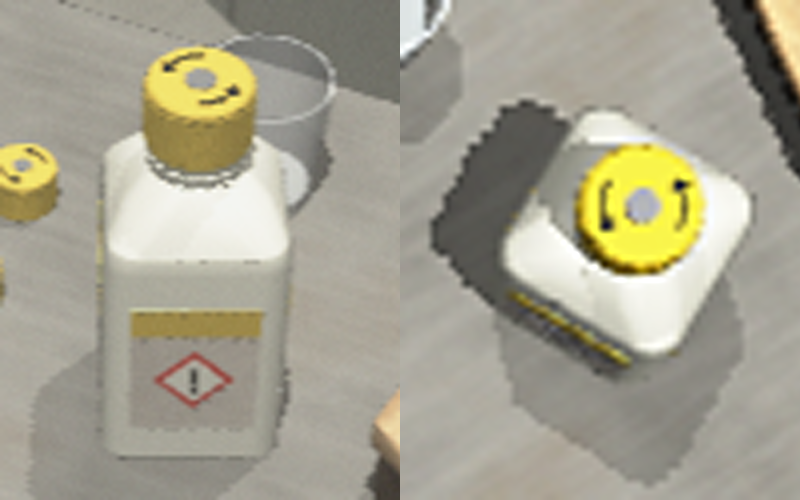

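The crop confirms it: a 48 mm yellow cap with black arrows on the bottle with the yellow band. Cap centre is about (0.578, -0.089), and the loose caps are smaller. Next I cross over at height.

Request:
jog_arm:
  increments:
    - {"tx": -20, "ty": -17, "tz": -20}
    - {"tx": -44, "ty": -37, "tz": -45}
    - {"tx": -70, "ty": -60, "tz": -65}
    - {"tx": -98, "ty": -84, "tz": -80}
    - {"tx": -128, "ty": -109, "tz": -80}
  grip_force: 45

```text
validation failed for argument at $.in...
```

Request:
jog_arm:
  increments:
    - {"tx": -20, "ty": -17, "tz": -20, "wx": 0, "wy": 0, "wz": 0, "gripper": 1}
    - {"tx": -44, "ty": -37, "tz": -45, "wx": 0, "wy": 0, "wz": 0, "gripper": 1}
    - {"tx": -70, "ty": -60, "tz": -65, "wx": 0, "wy": 0, "wz": 0, "gripper": 1}
    - {"tx": -98, "ty": -84, "tz": -80, "wx": 0, "wy": 0, "wz": 0, "gripper": 1}
    - {"tx": -128, "ty": -109, "tz": -80, "wx": 0, "wy": 0, "wz": 0, "gripper": 1}

```text
time: 1.22
position: [0.3519, 0.4315, 0.3067]
tool_rot: [0.699, 3.06, 0.01]
ft_force: [1.1, -0.0, 0.6]
grip_width: 0.996
grip_force: 0.0
```

Request:
jog_arm:
  increments:
    - {"tx": -29, "ty": -25, "tz": 0, "wx": 0, "wy": 0, "wz": 0, "gripper": 1}
    - {"tx": -58, "ty": -50, "tz": 0, "wx": 0, "wy": 0, "wz": 0, "gripper": 1}
    - {"tx": -87, "ty": -75, "tz": 0, "wx": 0, "wy": 0, "wz": 0, "gripper": 1}
    - {"tx": -116, "ty": -100, "tz": 0, "wx": 0, "wy": 0, "wz": 0, "gripper": 1}
    - {"tx": -145, "ty": -125, "tz": 0, "wx": 0, "wy": 0, "wz": 0, "gripper": 1}

```text
time: 1.63
position: [0.4274, 0.2537, 0.3029]
tool_rot: [0.702, 3.062, 0.001]
ft_force: [0.2, 1.0, -0.3]
grip_width: 0.999
grip_force: 0.0
```

Request:
jog_arm:
  increments:
    - {"tx": -29, "ty": -25, "tz": 0, "wx": 0, "wy": 0, "wz": 0, "gripper": 1}
    - {"tx": -58, "ty": -50, "tz": 0, "wx": 0, "wy": 0, "wz": 0, "gripper": 1}
    - {"tx": -87, "ty": -75, "tz": 0, "wx": 0, "wy": 0, "wz": 0, "gripper": 1}
    - {"tx": -116, "ty": -100, "tz": 0, "wx": 0, "wy": 0, "wz": 0, "gripper": 1}
    - {"tx": -145, "ty": -125, "tz": 0, "wx": 0, "wy": 0, "wz": 0, "gripper": 1}

```text
time: 2.05
position: [0.5035, 0.078, 0.303]
tool_rot: [0.702, 3.061, 0.001]
ft_force: [1.6, 0.3, 0.0]
grip_width: 1.0
grip_force: 0.0
```

Request:
jog_arm:
  increments:
    - {"tx": -29, "ty": -25, "tz": 0, "wx": 0, "wy": 0, "wz": 0.1, "gripper": 1}
    - {"tx": -58, "ty": -50, "tz": 0, "wx": 0, "wy": 0, "wz": 0.2, "gripper": 1}
    - {"tx": -87, "ty": -75, "tz": 0, "wx": 0, "wy": 0, "wz": 0.3, "gripper": 1}
    - {"tx": -116, "ty": -100, "tz": 0, "wx": 0, "wy": 0, "wz": 0.4, "gripper": 1}
    - {"tx": -141, "ty": -120, "tz": 0, "wx": 0, "wy": 0, "wz": 0.5, "gripper": 1}

```text
time: 2.47
position: [0.578, -0.0928, 0.303]
tool_rot: [1.447, 2.787, -0.0]
ft_force: [-0.2, -0.6, 0.6]
grip_width: 0.999
grip_force: 0.0
```

Request:
jog_arm:
  increments:
    - {"tx": 0, "ty": 0, "tz": 0, "wx": 0, "wy": 0, "wz": 0.12, "gripper": 1}
    - {"tx": 0, "ty": 0, "tz": 0, "wx": 0, "wy": 0, "wz": 0.24, "gripper": 1}
    - {"tx": 0, "ty": 0, "tz": 0, "wx": 0, "wy": 0, "wz": 0.36, "gripper": 1}
    - {"tx": 0, "ty": 0, "tz": 0, "wx": 0, "wy": 0, "wz": 0.48, "gripper": 1}
    - {"tx": 0, "ty": 0, "tz": 0, "wx": 0, "wy": 0, "wz": 0.6, "gripper": 1}

```text
time: 2.88
position: [0.5777, -0.0897, 0.3026]
tool_rot: [2.206, 2.237, 0.0]
ft_force: [0.0, 1.0, 0.5]
grip_width: 1.0
grip_force: 0.0
```

Request:
jog_arm:
  increments:
    - {"tx": 0, "ty": 0, "tz": 0, "wx": 0, "wy": 0, "wz": 0.12, "gripper": 1}
    - {"tx": 0, "ty": 0, "tz": 0, "wx": 0, "wy": 0, "wz": 0.24, "gripper": 1}
    - {"tx": 0, "ty": 0, "tz": 0, "wx": 0, "wy": 0, "wz": 0.36, "gripper": 1}
    - {"tx": 0, "ty": 0, "tz": 0, "wx": 0, "wy": 0, "wz": 0.48, "gripper": 1}
    - {"tx": 0, "ty": 0, "tz": 0, "wx": 0, "wy": 0, "wz": 0.48, "gripper": 1}

```text
time: 3.3
position: [0.5777, -0.0896, 0.3027]
tool_rot: [2.672, 1.653, 0.0]
ft_force: [0.1, 0.6, 0.7]
grip_width: 0.999
grip_force: 0.0
```

Request:
jog_arm:
  increments:
    - {"tx": 0, "ty": 0, "tz": 20, "wx": 0, "wy": 0, "wz": 0, "gripper": 1}
    - {"tx": 0, "ty": 0, "tz": 42, "wx": 0, "wy": 0, "wz": 0, "gripper": 1}
    - {"tx": 0, "ty": 0, "tz": 64, "wx": 0, "wy": 0, "wz": 0, "gripper": 1}
    - {"tx": 0, "ty": 0, "tz": 82, "wx": 0, "wy": 0, "wz": 0, "gripper": 1}
    - {"tx": 0, "ty": 0, "tz": 92, "wx": 0, "wy": 0, "wz": 0, "gripper": 1}

```text
time: 3.72
position: [0.5766, -0.0893, 0.2083]
tool_rot: [-2.665, -1.66, 0.004]
ft_force: [0.1, -0.2, 0.3]
grip_width: 0.996
grip_force: 0.0
```

```bash
python3 - <<'E'
from bench import vision,ctrl
from h import *
S,T=vision.get_image("side"),vision.get_image("top")
a=cv2.resize(S["color"][170:320,260:410],None,fx=3.3,fy=3.3,interpolation=cv2.INTER_CUBIC)[:490,:400*2]
b=cv2.resize(T["color"][210:310,320:420],None,fx=4.95,fy=4.95,interpolation=cv2.INTER_CUBIC)[:490]
cv2.imwrite("pics/crop2.png",np.hstack([a[:490],b])[:,:800])
s=ctrl.get_state();print(s["position"],s["joint_positions"])
E
```

```text
[ 0.57656986 -0.08930174  0.20890218] [-0.45883709  0.21305679  0.65604592  1.66039604 -0.13311384  1.31686815
 -0.23758306]
```

View pics/crop2.png

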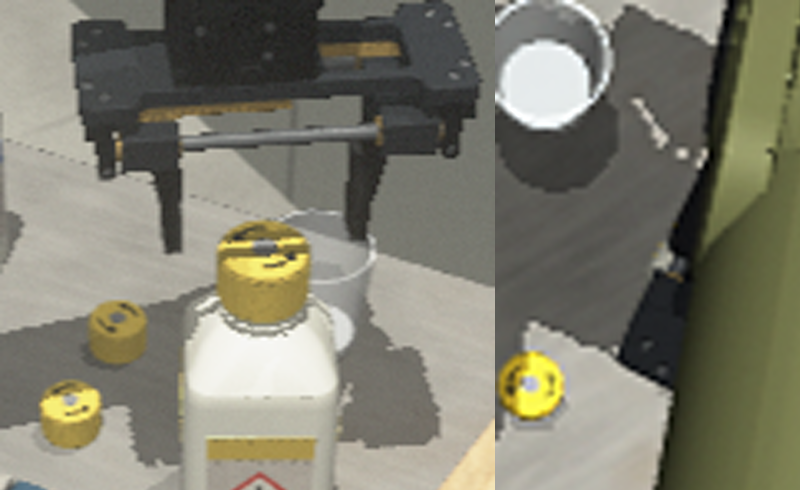

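The fingers straddle the cap in the side view: tips at crop (172,250) and (357,235), cap centre at 264. The top view is hidden by the arm. Next I descend and grip.

Request:
jog_arm:
  increments:
    - {"tx": 0, "ty": 0, "tz": 12, "wx": 0, "wy": 0, "wz": 0, "gripper": 1}
    - {"tx": 0, "ty": 0, "tz": 24, "wx": 0, "wy": 0, "wz": 0, "gripper": 1}
    - {"tx": 0, "ty": 0, "tz": 34, "wx": 0, "wy": 0, "wz": 0, "gripper": 1}
    - {"tx": 0, "ty": 0, "tz": 41, "wx": 0, "wy": 0, "wz": 0, "gripper": 1}
    - {"tx": 0, "ty": 0, "tz": 41, "wx": 0, "wy": 0, "wz": 0, "gripper": 0.75}
  grip_force: 8

```text
time: 4.23
position: [0.5766, -0.0894, 0.1676]
tool_rot: [-2.668, -1.656, 0.004]
ft_force: [0.7, -0.7, -0.9]
grip_width: 0.975
grip_force: 0.0
```

Request:
jog_arm:
  increments:
    - {"tx": 0, "ty": 0, "tz": 0, "wx": 0, "wy": 0, "wz": 0, "gripper": 0.6}
    - {"tx": 0, "ty": 0, "tz": 0, "wx": 0, "wy": 0, "wz": 0, "gripper": 0.57}
    - {"tx": 0, "ty": 0, "tz": 0, "wx": 0, "wy": 0, "wz": 0, "gripper": 0.54}
    - {"tx": 0, "ty": 0, "tz": 0, "wx": 0, "wy": 0, "wz": 0, "gripper": 0.5}
    - {"tx": 0, "ty": 0, "tz": 0, "wx": 0, "wy": 0, "wz": 0, "gripper": 0.45}
  grip_force: 8

```text
time: 4.65
position: [0.578, -0.0897, 0.17]
tool_rot: [2.669, 1.656, 0.001]
ft_force: [-0.5, -0.0, -0.8]
grip_width: 0.629
grip_force: 0.0
```

Request:
jog_arm:
  increments:
    - {"tx": 0, "ty": 0, "tz": 0, "wx": 0, "wy": 0, "wz": 0, "gripper": 0.4}
    - {"tx": 0, "ty": 0, "tz": 0, "wx": 0, "wy": 0, "wz": 0, "gripper": 0.4}
    - {"tx": 0, "ty": 0, "tz": 0, "wx": 0, "wy": 0, "wz": 0, "gripper": 0.4}
    - {"tx": 0, "ty": 0, "tz": 0, "wx": 0, "wy": 0, "wz": 0, "gripper": 0.4}
    - {"tx": 0, "ty": 0, "tz": 0, "wx": 0, "wy": 0, "wz": 0, "gripper": 0.4}
  grip_force: 8

```text
time: 5.07
position: [0.5775, -0.0894, 0.1698]
tool_rot: [-2.669, -1.656, 0.0]
ft_force: [-2.1, 1.6, 3.6]
grip_width: 0.553
grip_force: 8.0
```

Request:
jog_arm:
  increments:
    - {"tx": 0, "ty": 0, "tz": 0, "wx": 0, "wy": 0, "wz": 0, "gripper": 0.3}
    - {"tx": 0, "ty": 0, "tz": 0, "wx": 0, "wy": 0, "wz": 0, "gripper": 0.3}
    - {"tx": 0, "ty": 0, "tz": 0, "wx": 0, "wy": 0, "wz": 0, "gripper": 0.3}
    - {"tx": 0, "ty": 0, "tz": 0, "wx": 0, "wy": 0, "wz": 0, "gripper": 0.3}
    - {"tx": 0, "ty": 0, "tz": 0, "wx": 0, "wy": 0, "wz": 0, "gripper": 0.3}
  grip_force: 50

```text
time: 5.48
position: [0.5777, -0.0895, 0.1698]
tool_rot: [-2.669, -1.656, -0.0]
ft_force: [-4.0, 1.9, 6.0]
grip_width: 0.543
grip_force: 50.0
```

Request:
jog_arm:
  increments:
    - {"tx": 0, "ty": -0.4, "tz": 1, "wx": 0, "wy": 0, "wz": 0, "gripper": 0.3}
    - {"tx": 0, "ty": -0.4, "tz": 2, "wx": 0, "wy": 0, "wz": 0, "gripper": 0.3}
    - {"tx": 0, "ty": -0.4, "tz": 3, "wx": 0, "wy": 0, "wz": 0, "gripper": 0.3}
    - {"tx": 0, "ty": -0.4, "tz": 4, "wx": 0, "wy": 0, "wz": 0, "gripper": 0.3}
    - {"tx": 0, "ty": -0.4, "tz": 5, "wx": 0, "wy": 0, "wz": 0, "gripper": 0.3}

```text
time: 5.9
position: [0.5779, -0.0896, 0.1661]
tool_rot: [2.669, 1.656, 0.003]
ft_force: [-5.4, 1.6, 12.1]
grip_width: 0.544
grip_force: 50.0
```

Request:
jog_arm:
  increments:
    - {"tx": 0, "ty": -0.3, "tz": 0.5, "wx": 0, "wy": 0, "wz": 0, "gripper": 0.3}
    - {"tx": 0, "ty": -0.6, "tz": 1, "wx": 0, "wy": 0, "wz": 0, "gripper": 0.3}
    - {"tx": 0, "ty": -0.6, "tz": 1.5, "wx": 0, "wy": 0, "wz": 0, "gripper": 0.3}
    - {"tx": 0, "ty": -0.6, "tz": 1.5, "wx": 0, "wy": 0, "wz": 0, "gripper": 0.3}
    - {"tx": 0, "ty": -0.6, "tz": 1.5, "wx": 0, "wy": 0, "wz": 0, "gripper": 0.3}

```text
time: 6.32
position: [0.5778, -0.0895, 0.1652]
tool_rot: [2.669, 1.656, 0.004]
ft_force: [-4.9, 2.0, 13.4]
grip_width: 0.549
grip_force: 50.0
```

Request:
jog_arm:
  increments:
    - {"tx": 0, "ty": 0, "tz": 1, "wx": 0, "wy": 0, "wz": 0, "gripper": 0.3}
    - {"tx": 0, "ty": 0, "tz": 1.7, "wx": 0, "wy": 0, "wz": 0, "gripper": 0.3}
    - {"tx": 0, "ty": 0, "tz": 1.7, "wx": 0, "wy": 0, "wz": -0.06, "gripper": 0.3}
    - {"tx": 0, "ty": 0, "tz": 1.7, "wx": 0, "wy": 0, "wz": -0.12, "gripper": 0.3}
    - {"tx": 0, "ty": 0, "tz": 1.7, "wx": 0, "wy": 0, "wz": -0.18, "gripper": 0.3}

```text
time: 6.73
position: [0.5785, -0.0894, 0.1646]
tool_rot: [2.505, 1.892, 0.006]
ft_force: [-5.2, 2.1, 16.4]
grip_width: 0.549
grip_force: 50.0
```

```bash
cat > st.py <<'E'
from bench import ctrl
s=ctrl.get_state()
for k in("time","position","tool_rot","ft_force","torque","joint_positions","grip_width","grip_force"): print(k,s[k].round(4) if hasattr(s[k],"round") else s[k])
E
python3 st.py
```

```text
time 6.7333
position [ 0.5785 -0.0894  0.1646]
tool_rot [2.5054 1.8917 0.0065]
ft_force [-5.1753  2.0639 16.3864]
torque [ 0.3356  1.2908 -0.1257]
joint_positions [-0.4295  0.2419  0.6258  1.7185 -0.1514  1.2249 -0.044 ]
grip_width 0.5493221351355497
grip_force 50.004839769317186
```

Request:
jog_arm:
  increments:
    - {"tx": 0, "ty": -0.3, "tz": 0.2, "wx": 0, "wy": 0, "wz": -0.08, "gripper": 0.3}
    - {"tx": 0, "ty": -0.6, "tz": 0.2, "wx": 0, "wy": 0, "wz": -0.16, "gripper": 0.3}
    - {"tx": 0, "ty": -0.9, "tz": 0.2, "wx": 0, "wy": 0, "wz": -0.24, "gripper": 0.3}
    - {"tx": 0, "ty": -1.0, "tz": 0.2, "wx": 0, "wy": 0, "wz": -0.32, "gripper": 0.3}
    - {"tx": 0, "ty": -1.0, "tz": 0.2, "wx": 0, "wy": 0, "wz": -0.4, "gripper": 0.3}

```text
time: 7.15
position: [0.5784, -0.0893, 0.1647]
tool_rot: [2.077, 2.351, 0.007]
ft_force: [-2.2, 1.3, 15.9]
grip_width: 0.546
grip_force: 50.0
```

```bash
python3 st.py; python3 - <<'E'
from bench import vision
import cv2
S=vision.get_image("side")
cv2.imwrite("pics/crop3.png",cv2.resize(S["color"][180:350,260:420],None,fx=3.5,fy=3.5,interpolation=cv2.INTER_CUBIC))
E
```

```text
time 7.15
position [ 0.5784 -0.0893  0.1647]
tool_rot [2.0766 2.3509 0.0072]
ft_force [-2.2208  1.2568 15.9266]
torque [ 0.1631  0.7759 -0.0874]
joint_positions [-0.3874  0.2338  0.5739  1.7193 -0.1357  1.2213  0.3437]
grip_width 0.5460106244878635
grip_force 50.00388642169128
```

View pics/crop3.png

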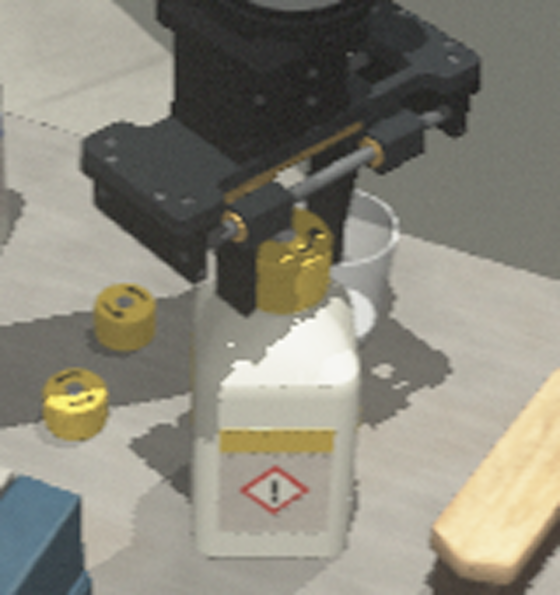

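The side view shows the bottle in its place: body at px 316–363, label at 322–356, both as before. So the cap is turning on the neck. I continue to 67°.

Request:
jog_arm:
  increments:
    - {"tx": 0, "ty": -0.2, "tz": 0.2, "wx": 0, "wy": 0, "wz": -0.08, "gripper": 0.3}
    - {"tx": 0, "ty": -0.4, "tz": 0.2, "wx": 0, "wy": 0, "wz": -0.16, "gripper": 0.3}
    - {"tx": 0, "ty": -0.4, "tz": 0.2, "wx": 0, "wy": 0, "wz": -0.24, "gripper": 0.3}
    - {"tx": 0, "ty": -0.4, "tz": 0.2, "wx": 0, "wy": 0, "wz": -0.32, "gripper": 0.3}
    - {"tx": 0, "ty": -0.4, "tz": 0.2, "wx": 0, "wy": 0, "wz": -0.4, "gripper": 0.3}

```text
time: 7.62
position: [0.5784, -0.0892, 0.1647]
tool_rot: [1.567, 2.715, 0.006]
ft_force: [-1.9, 1.0, 16.0]
grip_width: 0.543
grip_force: 50.0
```

Request:
jog_arm:
  increments:
    - {"tx": 0, "ty": 0, "tz": 0, "wx": 0, "wy": 0, "wz": -0.08, "gripper": 0.3}
    - {"tx": 0, "ty": 0, "tz": 0, "wx": 0, "wy": 0, "wz": -0.15, "gripper": 0.3}
    - {"tx": 0, "ty": 0, "tz": 0, "wx": 0, "wy": 0, "wz": -0.19, "gripper": 0.3}
    - {"tx": 0, "ty": 0, "tz": 0, "wx": 0, "wy": 0, "wz": -0.19, "gripper": 0.3}
    - {"tx": 0, "ty": 0, "tz": 0, "wx": 0, "wy": 0, "wz": -0.19, "gripper": 0.3}

```text
time: 8.03
position: [0.5784, -0.089, 0.1647]
tool_rot: [1.307, 2.849, 0.005]
ft_force: [-2.3, 1.3, 16.9]
grip_width: 0.549
grip_force: 50.0
```

```bash
python3 st.py; python3 - <<'E'
from bench import vision
import cv2
S=vision.get_image("side")
cv2.imwrite("pics/crop4.png",cv2.resize(S["color"][180:350,260:420],None,fx=3.5,fy=3.5,interpolation=cv2.INTER_CUBIC))
E
```

```text
time 8.0333
position [ 0.5784 -0.089   0.1647]
tool_rot [1.3072 2.8495 0.0055]
ft_force [-2.3043  1.3199 16.916 ]
torque [0.2788 0.6605 0.0394]
joint_positions [-0.3274  0.2261  0.5022  1.7182 -0.117   1.2193  0.9142]
grip_width 0.5487328272693465
grip_force 50.004753256071126
```

View pics/crop4.png

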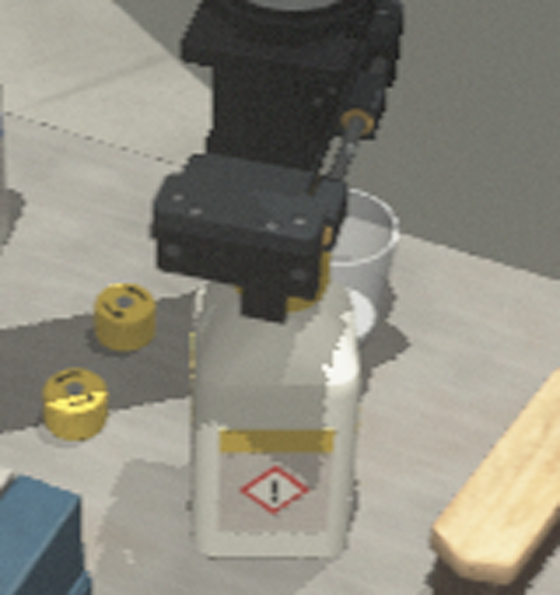

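Turned 67°, and the bottle is unmoved (label still at px 322–356). Now I let the cap rise on its spring and check the force.

Request:
jog_arm:
  increments:
    - {"tx": 0, "ty": 0, "tz": -2, "wx": 0, "wy": 0, "wz": 0, "gripper": 0.3}
    - {"tx": 0, "ty": 0, "tz": -4, "wx": 0, "wy": 0, "wz": 0, "gripper": 0.3}
    - {"tx": 0, "ty": 0, "tz": -6, "wx": 0, "wy": 0, "wz": 0, "gripper": 0.3}
    - {"tx": 0, "ty": 0, "tz": -8, "wx": 0, "wy": 0, "wz": 0, "gripper": 0.3}
    - {"tx": 0, "ty": 0, "tz": -9, "wx": 0, "wy": 0, "wz": 0, "gripper": 0.3}

```text
time: 8.5
position: [0.5781, -0.089, 0.1716]
tool_rot: [1.308, 2.85, 0.004]
ft_force: [3.1, 0.9, 3.6]
grip_width: 0.547
grip_force: 50.0
```

Request:
jog_arm:
  increments:
    - {"tx": 0, "ty": 0, "tz": -0.5, "wx": 0, "wy": 0, "wz": 0, "gripper": 0.3}
    - {"tx": 0, "ty": 0, "tz": -1, "wx": 0, "wy": 0, "wz": 0, "gripper": 0.3}
    - {"tx": 0, "ty": 0, "tz": -1.5, "wx": 0, "wy": 0, "wz": 0, "gripper": 0.3}
    - {"tx": 0, "ty": 0, "tz": -2, "wx": 0, "wy": 0, "wz": 0, "gripper": 0.3}
    - {"tx": 0, "ty": 0, "tz": -2, "wx": 0, "wy": 0, "wz": 0, "gripper": 0.3}

```text
time: 8.92
position: [0.5758, -0.0891, 0.1721]
tool_rot: [1.311, 2.854, 0.0]
ft_force: [3.7, 0.2, 4.6]
grip_width: 0.548
grip_force: 50.0
```

Request:
jog_arm:
  increments:
    - {"tx": 0, "ty": 0.3, "tz": -1, "wx": 0, "wy": 0, "wz": 0, "gripper": 0.3}
    - {"tx": 0, "ty": 0.6, "tz": -2, "wx": 0, "wy": 0, "wz": 0, "gripper": 0.3}
    - {"tx": 0, "ty": 0.9, "tz": -3, "wx": 0, "wy": 0, "wz": 0, "gripper": 0.3}
    - {"tx": 0, "ty": 0.9, "tz": -4, "wx": 0, "wy": 0, "wz": 0, "gripper": 0.3}
    - {"tx": 0, "ty": 0.9, "tz": -4, "wx": 0, "wy": 0, "wz": 0, "gripper": 0.3}

```text
time: 9.33
position: [0.5749, -0.0885, 0.175]
tool_rot: [-1.31, -2.852, 0.002]
ft_force: [0.6, -0.1, 0.3]
grip_width: 0.549
grip_force: 50.0
```

Request:
jog_arm:
  increments:
    - {"tx": 0, "ty": 0, "tz": -3, "wx": 0, "wy": 0, "wz": 0, "gripper": 0.3}
    - {"tx": 0, "ty": 0, "tz": -7, "wx": 0, "wy": 0, "wz": 0, "gripper": 0.3}
    - {"tx": 0, "ty": 0, "tz": -11, "wx": 0, "wy": 0, "wz": 0, "gripper": 0.3}
    - {"tx": 0, "ty": 0, "tz": -15, "wx": 0, "wy": 0, "wz": 0, "gripper": 0.3}
    - {"tx": 0, "ty": 0, "tz": -18, "wx": 0, "wy": 0, "wz": 0, "gripper": 0.3}

```text
time: 9.75
position: [0.5762, -0.0883, 0.1947]
tool_rot: [1.311, 2.855, 0.001]
ft_force: [0.5, -0.7, -0.7]
grip_width: 0.545
grip_force: 50.0
```

```bash
python3 st.py; python3 - <<'E'
from bench import vision
import cv2
S=vision.get_image("side")
cv2.imwrite("pics/crop5.png",cv2.resize(S["color"][180:350,260:420],None,fx=3.5,fy=3.5,interpolation=cv2.INTER_CUBIC))
E
```

```text
time 9.75
position [ 0.5762 -0.0883  0.1947]
tool_rot [1.3106e+00 2.8549e+00 6.0000e-04]
ft_force [ 0.4787 -0.7243 -0.7152]
torque [-0.0701  0.0036  0.0091]
joint_positions [-0.3335  0.2043  0.5052  1.6799 -0.1029  1.2835  0.9022]
grip_width 0.5452094865720474
grip_force 49.99995928897988
```

View pics/crop5.png

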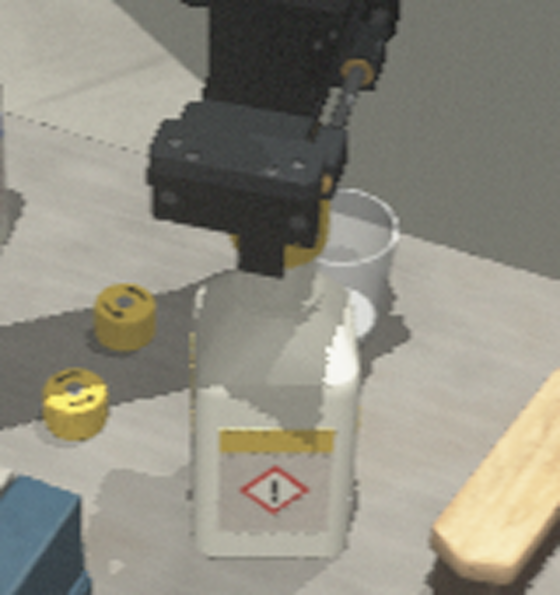

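The cap is free and the bottle is standing where it was (label px unchanged). I raise the cap to about 4 cm above the mouth.

Request:
jog_arm:
  increments:
    - {"tx": 0, "ty": 0, "tz": -8, "wx": 0, "wy": 0, "wz": 0, "gripper": 0.3}
    - {"tx": 0, "ty": 0, "tz": -17, "wx": 0, "wy": 0, "wz": 0, "gripper": 0.3}
    - {"tx": -0.8, "ty": 0.3, "tz": -26, "wx": 0, "wy": 0, "wz": 0, "gripper": 0.3}
    - {"tx": -1.8, "ty": 0.6, "tz": -33, "wx": 0, "wy": 0, "wz": 0, "gripper": 0.3}
    - {"tx": -1.8, "ty": 0.6, "tz": -35, "wx": 0, "wy": 0, "wz": 0, "gripper": 0.3}

```text
time: 10.22
position: [0.5788, -0.0897, 0.2311]
tool_rot: [1.31, 2.852, 0.002]
ft_force: [0.3, 0.0, -0.4]
grip_width: 0.548
grip_force: 50.0
```

Request:
jog_arm:
  increments:
    - {"tx": 0, "ty": 0, "tz": 0, "wx": 0, "wy": 0, "wz": 0, "gripper": 0.3}
    - {"tx": 0, "ty": 0, "tz": 0, "wx": 0, "wy": 0, "wz": 0, "gripper": 0.3}
    - {"tx": 0, "ty": 0, "tz": 0, "wx": 0, "wy": 0, "wz": 0, "gripper": 0.3}
    - {"tx": 0, "ty": 0, "tz": 0, "wx": 0, "wy": 0, "wz": 0, "gripper": 0.3}
    - {"tx": 0, "ty": 0, "tz": 0, "wx": 0, "wy": 0, "wz": 0, "gripper": 0.3}

```text
time: 10.63
position: [0.5775, -0.0892, 0.2285]
tool_rot: [-1.31, -2.854, 0.0]
ft_force: [0.1, -0.3, -0.2]
grip_width: 0.542
grip_force: 50.0
```

```bash
python3 st.py; python3 - <<'E'
from bench import vision
import cv2
from h import *
S=vision.get_image("side")
print(proj(S,[(.578,-.089,.188),(.578,-.089,.228)]))
cv2.imwrite("pics/crop6.png",cv2.resize(S["color"][170:350,240:420],None,fx=3.3,fy=3.3,interpolation=cv2.INTER_CUBIC))
E
```

```text
time 10.6333
position [ 0.5775 -0.0892  0.2285]
tool_rot [-1.3104e+00 -2.8545e+00  4.0000e-04]
ft_force [ 0.0568 -0.2508 -0.2329]
torque [-0.1091  0.0402 -0.04  ]
joint_positions [-0.3356  0.188   0.5085  1.6288 -0.0933  1.3499  0.8961]
grip_width 0.5421994013746672
grip_force 49.99981612781994
[[339.9466336  248.69820145]
 [340.78469752 230.62147357]]
```

View pics/crop6.png

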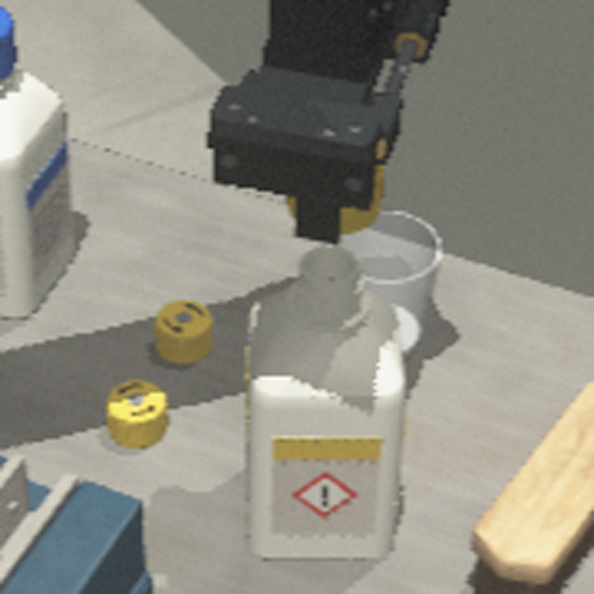

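The picture shows the open mouth at px (340,249), as predicted for the original position. The cap is level in the gripper about 4 cm above it. I hand the job in.

```bash
python3 -c "
from bench import ctrl
print(ctrl.close_job())"
```

```text
the job is handed in; nothing more can be done
None
```

The hardener is open and the job is handed in at about 10.6 s: the cap is gripped level about 4 cm above the open mouth, the bottle stands where it stood, and I touched nothing else.

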